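# Clamp the right bushing with a treadle press

## Robot

A 6-joint arm with a two-finger parallel gripper is mounted at the origin on a cart in front of the work surface, level with it; the furniture and walls round the work are solid. World frame = base frame: x ahead of the robot, y to its left, z up, the work surface at z = 0. Lengths are in mm, angles in rad, forces in N, time in s.
With the tool pointing down it reaches from about 150 to 775 mm from the base axis. Payload 6.1 kg.
Tool frame: the origin (TCP) lies at the very end of the fingers, on their centre line; the grasp point (between the pads) lies 19 mm behind it; z points along the fingers, y is the line along which they close (so a half turn about z gives the same grasp; the last joint's range is limited). The gripper opens to 85 mm and grips with 20 to 120 N. Pads are 22 mm wide; open, the fingers measure 114 mm over their backs; the gripper's body (76 mm by 85 mm) begins 54 mm behind the grasp point. The pads swing forward as they close: fully open they stand 13 mm farther back than shut.
Start: joints at [-1.113, 0.126, -0.04, 1.405, 0, 1.571], TCP at [232.028, -470.926, 231.295] pointing down, gripper open.
Joint ranges: [-2.72, 2.72], [-0.95, 1.95], [-1.27, 1.35], [-1.78, 2.02], [-1.46, 1.47], [-3.14, 3.14]. Speed limits (rad/s): [2.39, 2.39, 3.01, 3.14, 3.14, 3.14].

## Interface

Orientations are given as [roll, pitch, yaw] about the fixed x, y, z axes, in that order (R = Rz(yaw) Ry(pitch) Rx(roll)).
In Python, from workcell import arm, imaging gives the robot as it stands.
- The arm moves only by the shell command python3 -m handwheel 'ROWS'. ROWS is JSON, one flat list of numbers, 7 for each row, row after row: the shift along the tool's x, y, z in mm, then the turn, a rotation vector about the tool's x, y, z in degrees, then the closure, from -1 (fully open) to 1 (shut), so that 0 is half open. A call has 1 to 20 rows; each row shifts and turns the commanded pose from where the row before left it, along the tool's axes as they then stand; what a row does not reach is not made up. A row lasts 1/10 s, in which the tool goes at most 50 mm and 8.59 degrees, less where a joint would pass 70% of its speed; a pose out of reach is approached as far as the arm can. A call is refused whole if a number of a shift passes 50 or a number of a turn 8.59, either way. A call with a gripper value outside its range is refused whole. The fingers move at their own pace and stop on an object; the grip force is fixed at half the most. Time passes only in rows, so rows that do not move let the fingers close. It gives the time, the measured TCP pose, the force, the opening and the grip force at its end, in the units of the state.
- arm.state(): the state, without advancing time (a new reading comes with each control period).
- imaging.capture(name): name is "scene" or "top"; returns a dict with "color" (384x512x3 uint8, red, green, blue), "mtx" (3x3 intrinsics, pixels), "distortion" ([k1, k2, p1, p2, k3] as OpenCV has them; the pictures are not rectified), "R" (3x3) and "t" (3): a world point X has camera coordinates R X + t. Camera axes: x right, y down, z forward; pixel columns grow to the right and rows downward; lengths in mm; the calibration is good to about 2 mm. A picture is of the moment at which its call begins. There is no depth.
- arm.close_job(): hands the job in; it is judged then, once.
The state is a dict: "time_s": time; "qpos": joint angles; "joint_velocities": joint speeds; "joint_efforts": joint torques, N m; "eef_pos": TCP position; "tool_rot": TCP orientation; "ft_force": force on the tool from outside, world axes, zero at the start; "moment": the same for the moment, N m; "finger_gap": finger opening in mm; "grip_force": force on a finger pad.
Only numpy, scipy, OpenCV 4.12 (cv2) and the standard library are available. Lean on these libraries where they do the work, as an engineer would, in place of code of your own. Each camera call takes 0.05 s, during which the arm holds its last target. There are 200 camera calls.

## Task

Stand the middle-sized of the three steel bushings upright on the anvil of the green press, between the brass ram and the fence, and let go of it. Then press the treadle all the way down to its stop, so that the ram pushes the bushing home against the fence, and let the treadle spring back up. Leave the bushing standing there; do not disturb the other two bushings, the black tape, the red marker or the spanner.

Things in the scene. Friction and masses are not known exactly. Their poses are not given: they have to be found in the camera images.
- press: Bench treadle press fixed to the bench; green base plate 215 x 170 x 10 mm, x = -120 to +95 mm. Origin at bench height; z up, -x is the press's front (treadle side), +y its left (fence end). A steel anvil block (x = 30 to 80 mm, 150 mm long in y, top 50 mm above the bench) carries a dark fence at +y and a green ram housing with a brass ram at -y. Its x sides and top are open.
- anvil (a point): Point on the anvil's flat top, 50 mm above the bench, midway across the anvil in x, between fence and ram. Axes as press: the fence face is 45 mm away in +y, and the ram face (treadle up) 30 mm away in -y. The sander's tall white motor stands close behind and to the right (it begins about y = 0.1 m at x = 0.65 m, y = 0 at x = 0.5 m): come to the anvil from the front or left.
- fence (a point): Foot of the fence's working face, at the anvil's top, midway across. Axes as press; the bushing stands on its -y side. The fence is 16 mm thick and 30 mm high above the anvil; the green ram housing facing it is 34 mm high.
- treadle (a joint): Hinge of the treadle in rad: 0 = raised (rest, held up by its spring), 0.35 = fully down at its stop. The hinge axis lies along the press's y at x = +5 mm, 27 mm above the bench.
- treadle_pad (a point): Point on top of the treadle's black ribbed pad, on its centre line, 80 mm from the hinge: the place to press. Moves with the treadle: 62 mm above the bench when up, 35 mm at the stop, about 2 mm towards the front on the way. The treadle is 80 mm wide, its front edge 30 mm in front of this point. Takes about 6 N to start, 12 N to hold at the stop.
- bushing_middle: The right part: plain steel bushing (tube) standing on end, 30 mm outside diameter, 13 mm bore, 40 mm high, about 0.11 kg, the middle one in diameter. Origin at the centre of its underside, z along its axis.
- bushing_small: Look-alike: steel bushing, 22 mm outside diameter, 13 mm bore, 40 mm high. Origin at the centre of its underside. Leave it alone.
- bushing_large: Look-alike: steel bushing, 40 mm outside diameter, 13 mm bore, 40 mm high. Origin at the centre of its underside. Leave it alone.
- tape_2: Bystander: roll of black tape, 64 mm diameter, 19 mm high, lying flat on the bench behind the press. Origin at the centre of its underside.
- marker_red: Bystander: red marker pen, 130 x 12 mm, lying on the front margin of the sander's 30 mm high plywood board. Origin at the middle of its underside.
- spanner_10: Bystander: small combination spanner, 149 x 19 x 8 mm, lying near the front left corner of the bench. Origin at the middle of its underside.
- ram (a joint): Slide of the brass ram (plate 40 mm wide, up to 31 mm above the anvil) in m: 0 = drawn back, 75 mm gap to the fence; 0.042 = treadle at its stop, 33 mm gap. Driven by the treadle, 0.12 m per rad; it moves to +y and draws back with the treadle, leaving the part where it is. The 40 mm bushing would jam it, the 22 mm one would stay loose.
Mind the look-alikes: they are no part of the job. Leave any blue look-alike of the bushing_middle alone.

How it is judged:
By the outcome, as a careful person would: the job done as asked, in the order asked, and still so for the second after the job is handed in, with the robot touching nothing.
It also fails if it takes over 43 s, if anything falls off the work surface, if the arm or the gripper's body presses on something with over 40 N, if the wrist force passes 120 N, or if a joint passes its speed limit or range.

## Working session

There is one attempt and no reset: what is moved stays moved. The work goes in short steps, Python scripts to look and compute and a shell command to move; the robot and the scene stay as the last step left them, time stands still between calls to the robot, and variables do not carry over. Pictures are saved under pics/ and viewed, at most 10 in all, crops included, and the job is handed in when it is done.

```bash
mkdir -p pics; ls; cat > h.py <<'E'
import numpy as np,cv2
from workcell import arm,imaging
def cap(n):
    c=imaging.capture(n); return c
def save(c,f,crop=None,s=1):
    im=c["color"][:,:,::-1]
    if crop: x0,y0,x1,y1=crop; im=im[y0:y1,x0:x1]
    cv2.imwrite("pics/"+f,cv2.resize(im,None,fx=s,fy=s,interpolation=cv2.INTER_CUBIC))
def ray(c,uv):
    p=cv2.undistortPoints(np.array([[uv]],float),np.array(c["mtx"],float),np.array(c["distortion"],float))[0,0]
    R=np.array(c["R"]);t=np.array(c["t"]); return -R.T@t, R.T@np.array([p[0],p[1],1.])
def onz(c,uv,z):
    o,d=ray(c,uv); return o+d*(z-o[2])/d[2]
def proj(c,X):
    return cv2.projectPoints(np.array([X],float),cv2.Rodrigues(np.array(c["R"],float))[0],np.array(c["t"],float),np.array(c["mtx"],float),np.array(c["distortion"],float))[0][0,0]
E
python3 - <<'E'
from h import *
np.set_printoptions(precision=3,suppress=True)
print(arm.state())
for n in("scene","top"):
    c=cap(n);save(c,n+"0.png",s=1.5);o,d=ray(c,(256,192));print(n,o,d)
E
```

```text
pics
{'time_s': 0.0, 'qpos': array([-1.113,  0.126, -0.041,  1.405,  0.   ,  1.571]), 'joint_velocities': array([ 0.   , -0.   , -0.001,  0.001, -0.   , -0.001]), 'joint_efforts': array([ -0.001, -43.592,  35.292,   0.017,  -0.   ,   0.   ]), 'eef_pos': array([ 231.853, -470.571,  230.544]), 'tool_rot': array([-3.14 , -0.   ,  0.458]), 'ft_force': array([ 0.442,  0.281, -0.4  ]), 'moment': array([ 0.063, -0.055,  0.002]), 'grip_force': 0.0, 'finger_gap': 85.46637714845957}
scene [129.485 702.13  630.737] [ 0.431 -0.672 -0.602]
top [ 269.307   70.592 1261.36 ] [ 0.214  0.011 -0.977]
```

View pics/scene0.png

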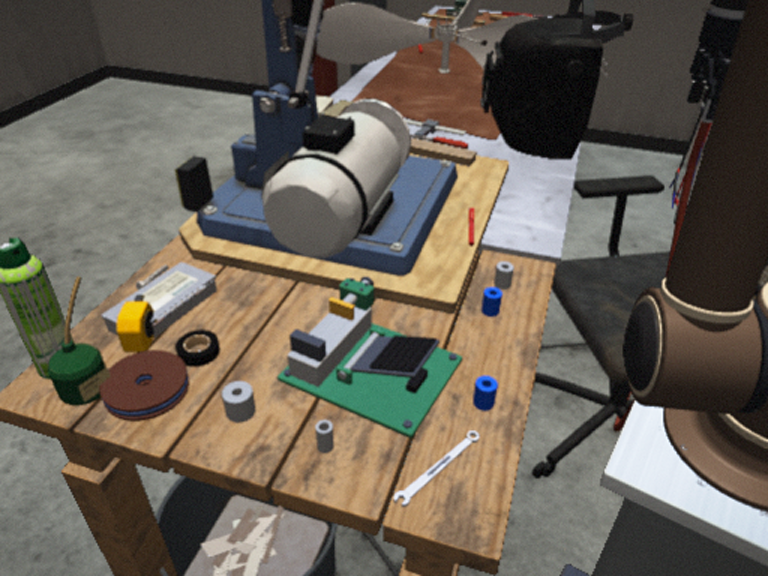

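View pics/top0.png

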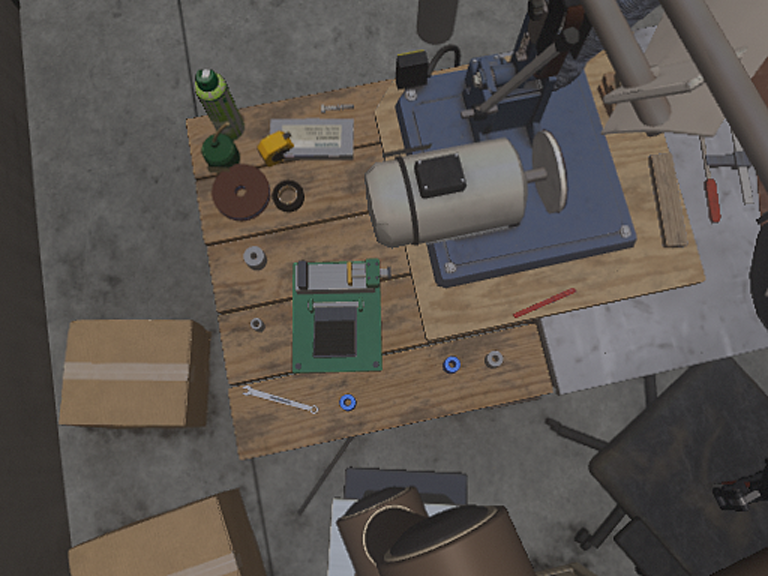

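The scene shows three steel bushings. In top-view pixels (1.5x) they are at (254,257), (257,324) and (495,359), with blue look-alikes at (452,364) and (347,402). The press has its fence at (303,275), its ram at (350,273) and its treadle pad at (334,338). Next I'll measure the bushing diameters and the press.

```bash
python3 - <<'E'
from h import *
np.set_printoptions(precision=1,suppress=True)
c=cap("top");im=c["color"];hsv=cv2.cvtColor(im,cv2.COLOR_RGB2HSV)
save(c,"b.png",(305,220,355,260),6)
m=((hsv[...,1]<60)&(hsv[...,2]>60)).astype(np.uint8)
for n,(u,v) in dict(A=(169,171),B=(171,216),C=(330,239)).items():
    w=np.zeros_like(m);w[v-14:v+15,u-14:u+15]=m[v-14:v+15,u-14:u+15]
    k,_=cv2.findContours(w,cv2.RETR_EXTERNAL,cv2.CHAIN_APPROX_NONE);k=max(k,key=cv2.contourArea)
    (cx,cy),r=cv2.minEnclosingCircle(k);x,y,W,H=cv2.boundingRect(k)
    p=onz(c,(cx,cy),40);q=onz(c,(cx+1,cy),40);s=np.linalg.norm(q-p)
    print(n,(cx,cy),"xy",p,"box mm",W*s,H*s,"circ",2*r*s,"bbox",x,y)
# green base
g=((hsv[...,0]>60)&(hsv[...,0]<90)&(hsv[...,1]>100)&(hsv[...,2]>40)).astype(np.uint8);g[:170]=0;g[:,:180]=0;g[:,270:]=0
g2=cv2.morphologyEx(g,cv2.MORPH_CLOSE,np.ones((3,3)))
k,_=cv2.findContours(g2,cv2.RETR_EXTERNAL,2);k=max(k,key=cv2.contourArea)
r=cv2.minAreaRect(k);print(r)
for b in cv2.boxPoints(r):print(b,onz(c,b,10))
# top crop of press
save(c,"press.png",(185,165,285,255),8)
E
```

```text
A (169.43333435058594, 170.5) xy [587.6 334.9  40. ] box mm 46.05541681998749 40.298489717489055 circ 43.65631928287258 bbox 162 164
B (170.5, 215.875) xy [456.6 319.6  40. ] box mm 22.497754729509506 25.309974070698193 circ 23.371187935384523 bbox 167 212
C (329.0, 239.2142791748047) xy [ 413.8 -124.8   40. ] box mm 36.081971732100754 33.306435445016085 circ 33.98222226718894 bbox 323 234
((244.92262268066406, 234.4683074951172), (27.499927520751953, 56.7274169921875), 40.710845947265625)
[216. 247.] [379.2 188.9  10. ]
[253. 204.] [508.  91.  10.]
[273.8 221.9] [458.9  28.8  10. ]
[236.8 264.9] [332.3 127.1  10. ]
```

View pics/press.png

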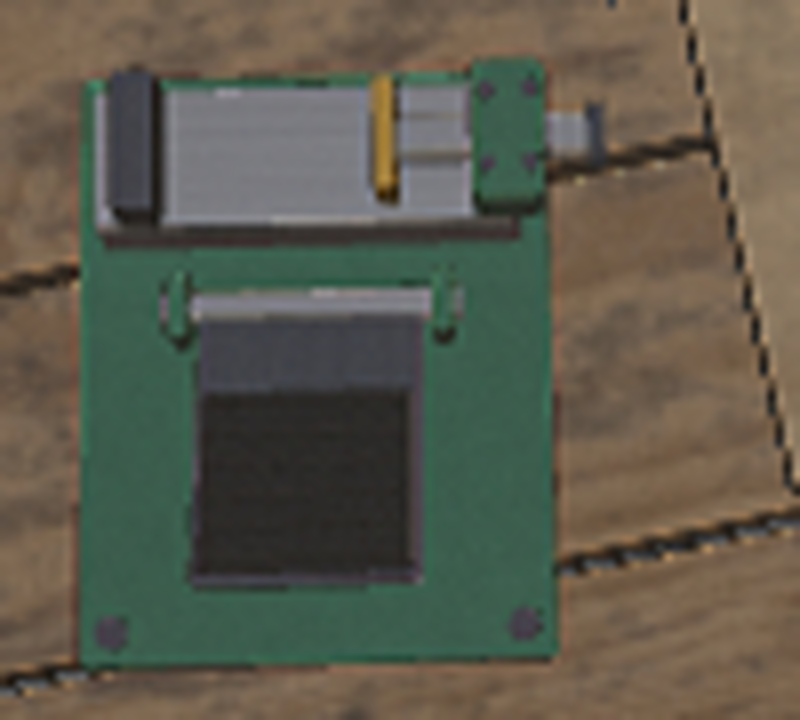

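View pics/b.png

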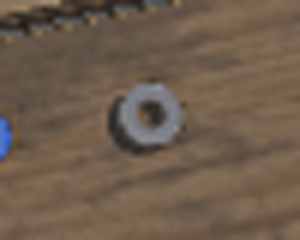

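The middle bushing is C: steel grey, circle about 34 px-mm (given 30 mm), at top pixel (330,239). A measures 44 mm (large) and B 23 mm (small), and the other two candidates are blue, so they're excluded. The press crop shows base corners at (82,662), (556,656) and (85,82), the fence foot at x≈162, and the brass ram at (385,135).

```bash
python3 - <<'E'
from h import *
np.set_printoptions(precision=1,suppress=True)
c=cap("top")
f=lambda u,v:(185+(u+.5)/8-.5,165+(v+.5)/8-.5)
P=lambda u,v,z:onz(c,f(u,v),z)
print("C",onz(c,(329.9,238.6),40))
FL,FR,BL=P(82,662,10),P(556,656,10),P(85,82,10)
print(FL,FR,BL,np.linalg.norm(FL-FR),np.linalg.norm(FL-BL))
ey=(FL-FR)/np.linalg.norm(FL-FR);yaw=np.arctan2(-ey[0],ey[1])
l=(BL-FL);print("yaw",yaw,np.arctan2(l[1],l[0]))
for n,q in dict(anvFL=(97,228,50),fencefootF=(160,222,50),fencefootB=(163,92,50),ramtopF=(392,195,80),ramtopB=(390,75,80),padFL=(190,580,50),padFR=(418,578,50),anvR=(472,220,50)).items():print(n,P(*q))
# second view of C and fence in scene
yw=(yaw+np.arctan2(l[1],l[0]))/2
ex=np.array([np.cos(yw),np.sin(yw),0]);ey=np.array([-ex[1],ex[0],0])
O=np.mean([FL+120*ex-85*ey,FR+120*ex+85*ey,BL-95*ex-85*ey],0);O[2]=0;print("O",O,yw)
s=cap("scene");im=s["color"].copy()
C=onz(c,(329.9,238.6),40)
pts=[O+55*ex+ey*y+[0,0,50] for y in(-42,0,33)]
pts=[O+a*ex+b*ey+[0,0,10] for a in(-120,95) for b in(-85,85)]+[C]+[O+x*ex+75*ey+[0,0,50] for x in(30,80)]
im=cv2.resize(im,None,fx=4,fy=4,interpolation=cv2.INTER_CUBIC)
for p in pts:
    u=proj(s,p)*4+1.5;cv2.circle(im,tuple(int(t) for t in u),2,(255,0,255),-1)
cv2.imwrite("pics/sc.png",im[4*165:4*295,4*175:4*350,::-1])
E
```

```text
C [ 415.6 -127.2   40. ]
[375.2 248.7  10. ] [386.   81.6  10. ] [586.2 264.6  10. ] 167.40984997085434 211.58680502342085
yaw 0.06443698000587948 0.07537140940279091
anvFL [523.5 249.9  50. ]
fencefootF [526.8 228.   50. ]
fencefootB [573.8 230.5  50. ]
ramtopF [533.9 145.3  80. ]
ramtopB [576.3 148.6  80. ]
padFL [401.8 208.1  50. ]
padFR [406.5 130.   50. ]
anvR [533.1 118.6  50. ]
O [499.3 173.4   0. ] 0.0699041947043352
```

View pics/sc.png

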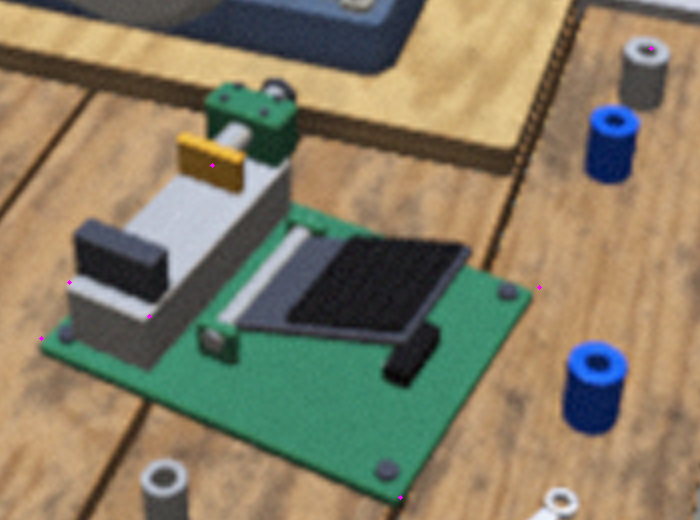

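Both views agree to about 3 mm. I'll grasp C at (415.6,-127.2), closing along the press's x axis to stay clear of the blue neighbour and the board edge. The target anvil point is about (553,185). First move: rotate the tool and travel to above C.

```bash
python3 -m handwheel '[0,0,0,0,0,-8.5,-0.2, 0,0,0,0,0,-8.5,-0.2, 0,0,0,0,0,-8.5,-0.2, 0,0,0,0,0,-8.5,-0.2, 0,0,0,0,0,-8.5,-0.2, 0,0,0,0,0,-8.5,-0.2, 0,0,0,0,0,-8.5,-0.2, 0,0,0,0,0,-8.3,-0.2]'; python3 -m handwheel '[27.5,17.3,9.2,0,0,0,-0.2, 27.5,17.3,9.2,0,0,0,-0.2, 27.5,17.3,9.2,0,0,0,-0.2, 27.5,17.3,9.2,0,0,0,-0.2, 27.5,17.3,9.2,0,0,0,-0.2, 27.5,17.3,9.2,0,0,0,-0.2, 27.5,17.3,9.2,0,0,0,-0.2, 27.5,17.3,9.2,0,0,0,-0.2, 27.5,17.3,9.2,0,0,0,-0.2, 27.5,17.3,9.2,0,0,0,-0.2, 27.5,17.3,9.2,0,0,0,-0.2, 27.5,17.3,9.2,0,0,0,-0.2, 0,0,0,0,0,0,-0.2, 0,0,0,0,0,0,-0.2]'
python3 - <<'E'
from h import *
s=cap("scene");save(s,"p2.png",(270,120,440,260),4)
print(proj(s,arm.state()["eef_pos"]))
E
```

```text
time_s: 1.05
eef_pos: [232.0, -470.9, 231.2]
tool_rot: [-3.141, -0.0, 1.647]
ft_force: [0.6, -0.7, -0.7]
finger_gap: 52.0
grip_force: 0.0
time_s: 2.45
eef_pos: [415.8, -126.6, 120.7]
tool_rot: [-3.141, 0.0, 1.643]
ft_force: [0.2, -0.1, 0.5]
finger_gap: 50.9
grip_force: 0.0
[341.94523519 149.47181781]
```

View pics/p2.png

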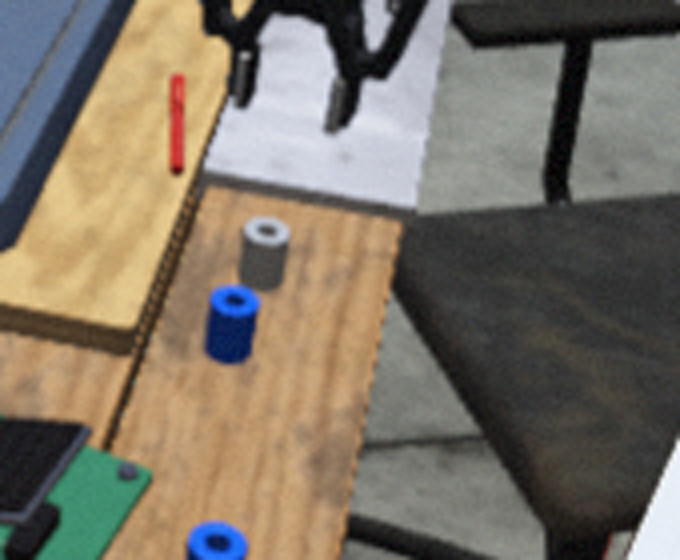

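The fingers straddle the point above the grey bushing: the tips are at crop (240,100) and (340,125), and the bushing top is at (267,232). I'll descend and grip.

```bash
python3 -m handwheel '[0,0,16,0,0,0,-0.2, 0,0,16,0,0,0,-0.2, 0,0,16,0,0,0,-0.2, 0,0,16,0,0,0,-0.2, 0,0,16,0,0,0,-0.2, 0,0,16,0,0,0,-0.2, 0,0,10,0,0,0,-0.2, 0,0,6,0,0,0,-0.2, 0,0,0,0,0,0,-0.2, 0,0,0,0,0,0,1, 0,0,0,0,0,0,1, 0,0,0,0,0,0,1, 0,0,0,0,0,0,1, 0,0,0,0,0,0,1, 0,0,0,0,0,0,1, 0,0,0,0,0,0,1]'
```

```text
time_s: 4.1
eef_pos: [416.6, -127.5, 9.9]
tool_rot: [3.14, 0.001, 1.641]
ft_force: [-2.3, -0.1, 6.4]
finger_gap: 28.6
grip_force: 59.4
```

```bash
python3 -m handwheel '[0,0,-15,0,0,0,1, 0,0,-20,0,0,0,1, 0,0,-25,0,0,0,1, 0,0,-25,0,0,0,1, 0,0,-25,0,0,0,1, 0,0,-10,0,0,0,1, 15,1,0,0,0,0,1, 25,1.8,0,0,0,0,1, 30,2.1,0,0,0,0,1, 30,2.1,0,0,0,0,1, 30,2.1,0,0,0,0,1, 30,2.1,0,0,0,0,1, 30,2.1,0,0,0,0,1, 30,2.1,0,0,0,0,1, 30,2.1,0,0,0,0,1, 25,1.8,0,0,0,0,1, 20,1.4,0,0,0,0,1, 16,1.1,0,0,0,0,1, 0,0,0,0,0,0,1]' && python3 -m handwheel '[-0.7,10,0,0,0,0,1, -1.4,20,0,0,0,0,1, -1.4,20,0,0,0,0,1, -1.4,20,0,0,0,0,1, -1.4,20,0,0,0,0,1, -1.4,20,0,0,0,0,1, -1.2,17,0,0,0,0,1, -0.7,10,0,0,0,0,1, 0,0,0,0,0,0,1, 0,0,0,0,0,0,1, 0,0,0,0,0,0,1]'
python3 - <<'E'
from h import *
s=cap("scene");save(s,"p3.png",(170,110,310,270),3.7)
E
```

```text
time_s: 6.0
eef_pos: [415.5, 186.0, 128.0]
tool_rot: [-3.141, -0.0, 1.644]
ft_force: [-0.0, -0.3, -1.6]
finger_gap: 28.4
grip_force: 59.4
time_s: 7.1
eef_pos: [552.4, 184.4, 128.9]
tool_rot: [-3.141, 0.0, 1.641]
ft_force: [0.3, -0.2, -1.5]
finger_gap: 28.6
grip_force: 59.4
```

View pics/p3.png

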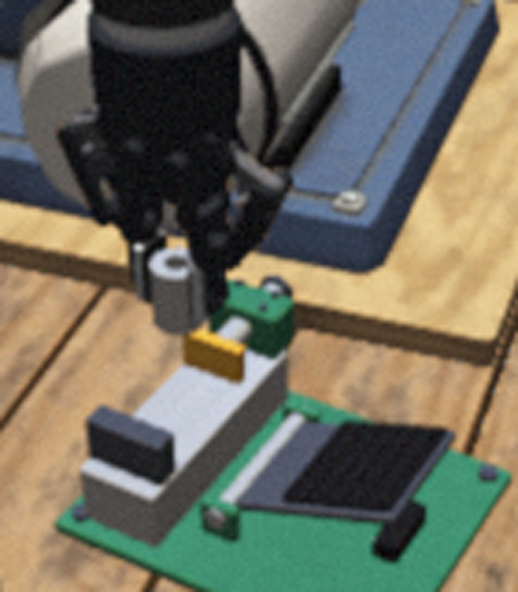

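The bushing is held upright above the anvil, with its bottom centre at crop (176,322). Before lowering, I'll check where it will land against the fence and ram in this view.

```bash
python3 - <<'E'
from h import *
np.set_printoptions(precision=1,suppress=True)
s=cap("scene")
f=lambda X:(proj(s,X)-[170,110]+.5)*3.7-.5
g=lambda u,v,z:onz(s,(170+(u+.5)/3.7-.5,110+(v+.5)/3.7-.5),z)
p=arm.state()["eef_pos"];print("held bottom",f(p-[0,0,9.9]),"top",f(p+[0,0,30.1]),"landing",f([p[0],p[1],50]))
for n,q in dict(anvilL_back=(84,464,50),anvilL_front=(157,498,50),fenceouter_foot_front=(165,478,50),fencetop_back_inner=(103,408,80),fencetop_front_inner=(174,440,80),ramtop_left=(184,334,81),ramtop_right=(243,357,81),ramfootR=(243,381,50),anvR=(287,357,50)).items():print(n,g(*q))
E
```

```text
held bottom [182.6 317.5] top [179.4 258.9] landing [187.7 411.3]
anvilL_back [573.5 253.   50. ]
anvilL_front [522.8 251.5  50. ]
fenceouter_foot_front [528.9 236.6  50. ]
fencetop_back_inner [571.3 235.5  80. ]
fencetop_front_inner [522.5 234.4  80. ]
ramtop_left [573.8 158.3  81. ]
ramtop_right [532.4 156.3  81. ]
ramfootR [541.8 144.1  50. ]
anvR [532.8 110.4  50. ]
```

Relative to the press, the landing point is within 2–3 mm of the anvil point. I'll lower it.

```bash
python3 -m handwheel '[0,0,10,0,0,0,1, 0,0,14,0,0,0,1, 0,0,14,0,0,0,1, 0,0,12,0,0,0,1, 0,0,8,0,0,0,1, 0,0,5,0,0,0,1, 0,0,2,0,0,0,1, 0,0,1,0,0,0,1, 0,0,0,0,0,0,1, 0,0,0,0,0,0,1]'
```

```text
time_s: 8.2
eef_pos: [553.5, 184.8, 63.4]
tool_rot: [3.141, -0.0, 1.641]
ft_force: [0.5, -0.4, -1.5]
finger_gap: 28.8
grip_force: 59.4
```

```bash
python3 -m handwheel '[0,0,1,0,0,0,1, 0,0,0.8,0,0,0,1, 0,0,0,0,0,0,1]';  python3 -m handwheel '[0,0,0.8,0,0,0,1, 0,0,0,0,0,0,1]'
```

```text
time_s: 8.5
eef_pos: [553.1, 184.6, 61.0]
tool_rot: [-3.142, -0.0, 1.641]
ft_force: [0.4, -0.3, -1.7]
finger_gap: 28.3
grip_force: 59.4
time_s: 8.7
eef_pos: [553.1, 184.6, 60.2]
tool_rot: [-3.141, 0.0, 1.641]
ft_force: [0.4, 0.0, -1.1]
finger_gap: 28.7
grip_force: 59.4
```

```bash
python3 -m handwheel '[0,0,0.5,0,0,0,1, 0,0,0,0,0,0,1]';  python3 -m handwheel '[0,0,0.5,0,0,0,1, 0,0,0,0,0,0,1]'
```

```text
time_s: 8.9
eef_pos: [553.2, 184.7, 60.0]
tool_rot: [3.141, -0.0, 1.641]
ft_force: [-1.3, -0.3, 0.7]
finger_gap: 28.4
grip_force: 59.7
time_s: 9.1
eef_pos: [553.2, 184.7, 59.9]
tool_rot: [3.141, -0.0, 1.641]
ft_force: [-1.9, -1.3, 3.9]
finger_gap: 28.5
grip_force: 60.1
```

The bushing has touched down. I'll open partially and lift away.

```bash
python3 -m handwheel '[0,0,0,0,0,0,0.2, 0,0,0,0,0,0,0, 0,0,0,0,0,0,-0.2, 0,0,0,0,0,0,-0.2, 0,0,0,0,0,0,-0.2, 0,0,0,0,0,0,-0.2, 0,0,-8,0,0,0,-0.2, 0,0,-15,0,0,0,-0.2, 0,0,-20,0,0,0,-0.2, 0,0,-20,0,0,0,-0.2, 0,0,-20,0,0,0,-0.2, 0,0,-12,0,0,0,-0.2, 0,0,0,0,0,0,-0.2]'
python3 - <<'E'
from h import *
s=cap("scene");save(s,"p4.png",(170,110,310,270),3.7)
E
```

```text
time_s: 10.4
eef_pos: [554.2, 185.0, 156.5]
tool_rot: [3.138, -0.001, 1.641]
ft_force: [0.6, -0.9, 0.2]
finger_gap: 51.1
grip_force: 0.0
```

View pics/p4.png

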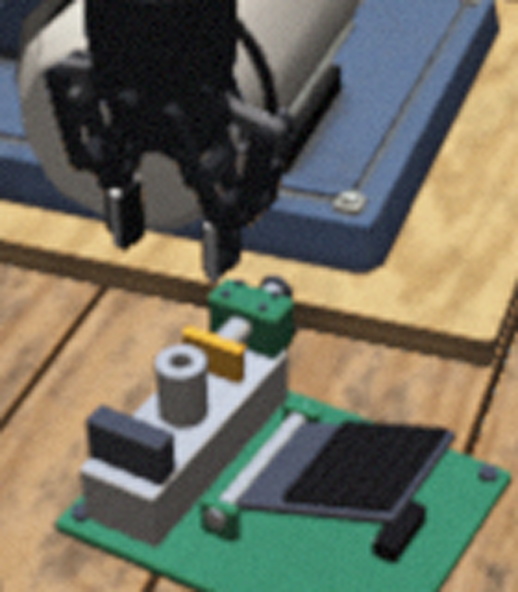

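The bushing stands on the anvil between ram and fence, top at crop (181,360). Next I'll close the fingers and move over the treadle pad at about (424,170).

```bash
python3 -m handwheel '[-0.4,-10,0,0,0,0,1, -1,-18,0,0,0,0,1, -1,-18,0,0,0,0,1, -1,-18,0,0,0,0,1, -1,-18,0,0,0,0,1, -1,-18,0,0,0,0,1, -1,-18,0,0,0,0,1, -0.5,-13,0,0,0,0,1, 0,0,15,0,0,0,1, 0,0,20,0,0,0,1, 0,0,20,0,0,0,1, 0,0,13,0,0,0,1, 0,0,5,0,0,0,1, 0,0,0,0,0,0,1, 0,0,0,0,0,0,1]'; python3 -m handwheel '[0,0,5,0,0,0,1, 0,0,5,0,0,0,1, 0,0,5,0,0,0,1, 0,0,4,0,0,0,1, 0,0,4,0,0,0,1, 0,0,0,0,0,0,1]'
python3 - <<'E'
from h import *
s=cap("scene");save(s,"p5.png",(170,130,330,270),4)
E
```

```text
time_s: 11.95
eef_pos: [423.3, 168.7, 81.9]
tool_rot: [3.141, -0.0, 1.641]
ft_force: [0.7, -0.7, 1.0]
finger_gap: -0.1
grip_force: 0.0
time_s: 12.55
eef_pos: [423.0, 168.7, 58.1]
tool_rot: [3.142, -0.0, 1.641]
ft_force: [-0.5, 1.0, 5.1]
finger_gap: 0.2
grip_force: 2.3
```

View pics/p5.png

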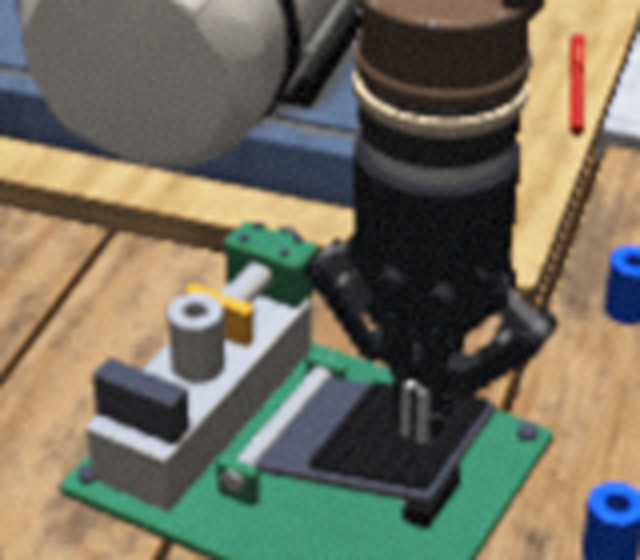

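The fingertips are on the middle of the black pad (crop 415,435) and the treadle has just started to move. I'll keep pressing.

```bash
python3 -m handwheel '[0,0,3,0,0,0,1, 0,0,3,0,0,0,1, 0,0,3,0,0,0,1, 0,0,3,0,0,0,1, 0,0,3,0,0,0,1, 0,0,3,0,0,0,1, 0,0,2,0,0,0,1, 0,0,0,0,0,0,1]';python3 -m handwheel '[0,0,2,0,0,0,1, 0,0,2,0,0,0,1,0,0,0,0,0,0,1,0,0,0,0,0,0,1]'
```

```text
time_s: 13.4
eef_pos: [421.9, 168.6, 38.4]
tool_rot: [-3.14, -0.001, 1.641]
ft_force: [-4.8, -0.0, 7.9]
finger_gap: -0.1
grip_force: 4.0
time_s: 13.8
eef_pos: [421.8, 168.6, 34.9]
tool_rot: [-3.14, -0.001, 1.641]
ft_force: [-7.0, -0.1, 12.1]
finger_gap: 0.3
grip_force: 6.0
```

```bash
python3 -m handwheel '[0,0,1,0,0,0,1, 0,0,1,0,0,0,1,0,0,0,0,0,0,1]';python3 -m handwheel '[0,0,1,0,0,0,1, 0,0,1,0,0,0,1,0,0,0,0,0,0,1,0,0,0,0,0,0,1]'
```

```text
time_s: 14.1
eef_pos: [421.9, 168.6, 34.6]
tool_rot: [-3.141, -0.001, 1.641]
ft_force: [-12.7, -2.8, 27.9]
finger_gap: -0.3
grip_force: 13.9
time_s: 14.5
eef_pos: [422.0, 168.7, 34.3]
tool_rot: [3.141, -0.001, 1.641]
ft_force: [-18.6, -4.3, 43.0]
finger_gap: -0.2
grip_force: 21.9
```

The treadle is at its stop: force rose to 43 N with z holding at 34. I'll raise smoothly so it springs back.

```bash
python3 -m handwheel '[0,0,-3,0,0,0,1, 0,0,-3,0,0,0,1, 0,0,-4,0,0,0,1, 0,0,-4,0,0,0,1, 0,0,-4,0,0,0,1, 0,0,-4,0,0,0,1, 0,0,-4,0,0,0,1, 0,0,-4,0,0,0,1, 0,0,-5,0,0,0,1, 0,0,-10,0,0,0,1, 0,0,-20,0,0,0,1, 0,0,-25,0,0,0,1, 0,0,-25,0,0,0,1, 0,0,-20,0,0,0,1, 0,0,0,0,0,0,1, 0,0,0,0,0,0,1]'
python3 - <<'E'
from h import *
s=cap("scene");save(s,"p6.png",(150,130,350,310),3.3)
E
```

```text
time_s: 16.1
eef_pos: [422.2, 168.4, 164.8]
tool_rot: [-3.14, 0.0, 1.641]
ft_force: [-1.0, -0.6, -0.2]
finger_gap: -0.3
grip_force: 0.0
```

View pics/p6.png

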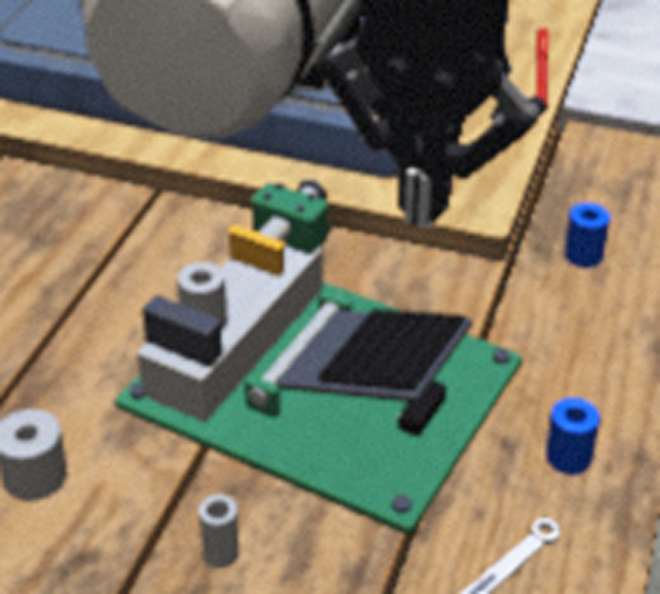

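The bushing stands upright by the fence (crop 203,278), the ram is drawn back, the treadle is up, and nothing else has moved. Handing in.

```bash
python3 -c "
from workcell import arm
print(arm.close_job())"
```

```text
the job is handed in; nothing more can be done
None
```

The middle bushing was stood on the anvil and released, then pressed home against the fence with the treadle down to its stop; the last picture shows it upright there, the treadle back up and nothing else in view moved (the tape was out of frame), and the job was handed in at about 16 s.

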